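# Index the drilling table to its next notch and bolt it

## Robot

A 7-joint arm with a two-finger parallel gripper is mounted at the origin on the work surface. World frame = base frame: x ahead of the robot, y to its left, z up, the work surface at z = 0. Lengths are in m, angles in degrees, forces in N, time in s.
With the tool pointing down it reaches from about 0.425 to 0.875 m from the base axis. Payload 4.7 kg.
Tool frame: the origin (TCP) lies at the very end of the fingers, on their centre line; the grasp point (between the pads) lies env.grip_point_offset behind it (env.grip_point_offset is the distance from the TCP to the grasp point, in m); z points along the fingers, y is the direction in which the jaws open and shut (so a half turn about z gives the same grasp; the last joint's range is limited). The gripper opens to 87 mm and grips with 3 to 60 N. Pads are 19 mm wide; open, the fingers measure 117 mm over their backs; the gripper's body (75 mm by 190 mm) begins 51 mm behind the grasp point.
Start: joints at [75.636, 18.392, -4.016, 83.108, 1.295, 78.541, -3.26], TCP at [0.17, -0.627, 0.223] pointing down, gripper open.
Joint ranges: [-163.93, 163.93], [-17.29, 119.83], [-79.2, 71.16], [3.27, 140.29], [-89.18, 269.18], [5.43, 117.66], [-154.24, 154.24]. Speed limits (degrees/s): [147.25, 147.25, 180, 180, 180, 180, 180].

## Interface

Orientations are given as [roll, pitch, yaw] about the fixed x, y, z axes, in that order (R = Rz(yaw) Ry(pitch) Rx(roll)).
In Python, from cell import env gives the robot as it stands.
- The arm moves only by the tool send_rows, never from a script. Its argument "plan" is a list of rows, each a list of 7 numbers: the finger opening in mm, from 0 to 87, then the shift along the tool's x, y, z in mm, then the turn, a rotation vector about the tool's x, y, z in rad. A call has 1 to 12 rows; each row shifts and turns the commanded pose from where the row before left it, along the tool's axes as they then stand; what a row does not reach is not made up. A row lasts 1/10 s, in which the tool goes at most 50 mm and 8.59 degrees, less where a joint would pass 70% of its speed; a pose out of reach is approached as far as the arm can. A call is refused whole if a number of a shift passes 50 or a number of a turn 0.15, either way. A call with a gripper value outside its range is refused whole. The fingers move at their own pace and stop on an object; "grip_force" is the grip in N (left out, the last holds). Time passes only in rows, so rows that do not move let the fingers close. It gives the time, the measured TCP pose, the force and the opening at its end, in the units of the state.
- env.get_obs(): the state, without advancing time (a new reading comes with each control period).
- env.read_camera(name): name is "scene" or "top"; returns the picture (384x512x3 uint8, red, green, blue); there is no depth.
- env.get_calibration(name): a dict with "fx", "fy", "cx", "cy" (pixels), "extrinsics" (4x4, takes a point from camera to world coordinates). Camera axes: x right, y down, z forward; pixel columns grow to the right and rows downward; lengths in m; the calibration is good to about 2 mm. A picture is of the moment at which its call begins. get_calibration takes no time and is no camera call.
- env.sign_off(): hands the job in, once; it reports no verdict.
Trained networks look in the newest picture that a camera, given by its name, has taken for a name from the list of things; names that differ only in an ending like _2 or _b are one class to them, and where a whole thing is asked for, a point or a joint stands for the part that bears it (a point fixed in the world has none). Each returns a list of dicts, best first, with "confidence" (0 to 1); they miss things now and then, are a little off and sometimes report something else, mostly with a low value. They report only what shows in the picture. A call takes as long as a camera call.
- env.regions_of(camera, query): "region" (384x512 bool, what is visible of it) and "rect" ([left, top, right, bottom] in pixels, round what is visible of it).
The state is a dict: "time_s": time; "qpos": joint angles; "joint_velocities": joint speeds; "effort": joint torques, N m; "tool_pos": TCP position; "tool_rot": TCP orientation; "force": force on the tool from outside, world axes, zero at the start; "wrist_torque": the same for the moment, N m; "grip_width": finger opening in m.
Only numpy, scipy, OpenCV 4.12 (cv2) and the standard library are available. Lean on these libraries where they do the work, as an engineer would, in place of code of your own. Each camera call takes 0.05 s, during which the arm holds its last target. There are 200 camera calls.

## Task

Advance the notched disc with the wood on it to its next station: turn the black knob clockwise, regrasping it as often as needed, until the next notch stands squarely in front of the index bolt (go on forwards; the notch that has just passed the bolt is the wrong one). Then slide the bolt by its stud fully home into that notch and let go. Leave the other things on the bench where they are.

Things in the scene. Friction and masses are not known exactly. Their poses are not given: they have to be found in the camera images.
- knob_axis (a point): centre of the round black knob, 36 mm diameter, 28 mm long. Frame fixed to the green casting (does not turn): z = the knob's axis, pointing out, 35 degrees from vertical, leaning to the casting's +y side; x = the casting's +x. 105 mm above the bench. Below the knob: 22 mm of bare 14 mm shaft, then a 40 mm boss. Friction 0.07 N m; stays where left, no axial travel
- knob (a joint): angle of the knob (rad), growing as it is turned clockwise seen looking down onto its top face. 36 rad of knob turn the disc by 1 rad (worm drive, no play); the disc cannot be pushed round by hand
- disc (a joint): angle of the notched steel disc (rad), growing clockwise from above. 18 notches, 0.349 rad apart. At 0 one notch faces the bolt; at the start it has passed by 0.05 to 0.13; the next faces the bolt squarely at 0.349. Notch 11 mm wide, 18 mm deep; bolt nose 8 mm wide: it enters within about 0.02 rad of square, else stops on the rim after about 8 mm of travel
- disc_centre (a point): centre of the disc's top face, 60 mm above the bench; disc diameter 152 mm, 16 mm thick. Axes of the casting: +x is the way the bolt slides home, +z up. A block of wood 70 x 45 x 22 mm with two clamps is fixed on it, up to 90 mm above the bench
- bolt_stud (a point): grasp point on the axis of the bolt's upright round steel stud, 11 mm diameter, 88 mm above the bench; the stud stands clear from 60 mm (top of the guide rails) to 106 mm above the bench. The bolt slides along this frame's +x (level, straight towards the disc axis). Stud to disc axis: 129 mm drawn, 109 mm fully home
- bolt (a joint): travel of the index bolt (m): 0 drawn right back (the start), 0.020 fully home against its stop. Friction about 2 N, stays where it is left
- jar: bystander: closed screw jar, 70 mm diameter, 85 mm tall; origin at the centre of its underside
- offcut: bystander: wood offcut 140 x 60 x 28 mm, origin at the centre of its underside
- spanner: bystander: steel spanner lying on the bench, along its x axis
- square: bystander: try square lying flat, wooden stock 100 x 18 x 18 mm along x, steel blade 140 mm along y; origin under the middle of the stock

How it is judged (in metres and radians):
On the way, in this order (a step that is already met when the one before it is completed fails the run):
1. the next notch stands in front of the bolt while the bolt is still drawn back (value of joint disc between 0.314 and 0.384 rad and value of joint bolt below 0.0095 m), for 0.2 s.
2. the bolt is fully home in that notch (value of joint disc between 0.314 and 0.384 rad and value of joint bolt above 0.0175 m), for 0.2 s.
At the end, for the whole second after the job is handed in: the disc stands at its next notch (0.349 rad, within 0.035), the bolt is at least 17.5 of its 20 mm home in that notch, the knob is at rest, and the jar, offcut, spanner and square have moved less than 20 mm (all of step 2 and velocity of joint knob between -0.05 and 0.05 rad/s); the robot touches nothing.
It fails at once if a bystander (jar, offcut, spanner or square) is moved by more than 20 mm (distance of any of jar, offcut, spanner, square from where it was at the start of the episode above 0.02 m).
It also fails if it takes over 72 s, if anything falls off the work surface, if the arm or the gripper's body presses on something with over 40 N, if the wrist force passes 120 N, or if a joint passes its speed limit or range.

## Working session

There is one attempt and no reset: what is moved stays moved. The work goes in short steps, Python scripts to look and compute and a tool call to move; the robot and the scene stay as the last step left them, time stands still between calls to the robot, and variables do not carry over. Pictures are saved under pics/ and viewed, about 8 in all and at most 12, crops included, and the job is handed in when it is done.

Besides the shell and the picture viewer there is one more tool, called after "Emit:" as name(argument=value, ...) on one line, values as JSON. send_rows: Moves the arm, as the interface text tells. Its arguments: {"type":"object","properties":{"plan":{"type":"array"},"grip_force":{"type":"number"}},"required":["plan"]}

```bash
mkdir -p pics; ls; python3 - <<'E'
from cell import env
import cv2,numpy as np
print(env.grip_point_offset, env.get_obs())
for c in("scene","top"):
    im=env.read_camera(c); cv2.imwrite(f"pics/{c}0.png",im[...,::-1])
    k=env.get_calibration(c); print(c,k)
    for q in("knob_axis","knob","bolt_stud","bolt","disc","disc_centre","jar","offcut","spanner","square"):
        for r in env.regions_of(c,q)[:2]:
            ys,xs=np.nonzero(r["region"]); print(q,round(r["confidence"],2),r["rect"],xs.mean().round(1),ys.mean().round(1),len(xs))
E
```

```text
pics
0.0187 {'time_s': 0.0, 'qpos': array([75.63366755, 18.43822212, -4.01500106, 83.17458214,  1.29792262,
       78.53991448, -3.25971207]), 'joint_velocities': array([ 0.05489583,  0.03787291,  0.03609411,  0.0436216 ,  0.04369153,
       -0.0297636 ,  0.05189277]), 'effort': array([-3.05278872e-04, -4.91292679e+01, -4.04075012e-01, -3.12527347e+01,
       -6.39960472e-02,  4.39003017e-02,  1.99450155e-04]), 'tool_pos': array([ 0.16992559, -0.62683124,  0.22147374]), 'tool_rot': array([-1.79892683e+02,  8.73459396e-03,  1.51764511e+01]), 'force': array([-0.46608723,  0.02212962,  0.60963972]), 'wrist_torque': array([-0.0237097 , -0.03924826,  0.0480501 ]), 'grip_width': 0.08718306369931793}
scene {'fx': 427.2930704534378, 'fy': 427.2930704534378, 'cx': 248.8400535444731, 'cy': 189.2026390843527, 'extrinsics': array([[ 0.83307053,  0.38697714, -0.39527482,  1.07478344],
       [ 0.55295853, -0.60217504,  0.57586638, -0.71466849],
       [-0.01517751, -0.69830789, -0.71563659,  1.00776484],
       [ 0.        ,  0.        ,  0.        ,  1.        ]])}
knob_axis 0.92 [262.8, 159.4, 
[... 986 characters left out ...]
0.00000000e+00,  0.00000000e+00,  0.00000000e+00,
         1.00000000e+00]])}
knob_axis 0.64 [208.8, 196.4, 238.6, 212.5] 221.4 202.1 294
knob 0.57 [209.8, 194.4, 223.6, 207.5] 214.0 199.6 121
knob 0.24 [293.0, 132.9, 320.1, 180.5] 305.2 156.2 312
bolt 0.45 [247.9, 234.0, 257.6, 255.5] 254.0 244.0 48
disc 0.96 [237.2, 188.9, 283.5, 230.0] 258.7 208.4 1311
disc 0.48 [207.2, 194.3, 221.7, 206.9] 213.3 199.4 130
disc_centre 0.73 [205.2, 180.0, 294.5, 264.2] 255.1 212.9 3920
jar 0.73 [376.4, 242.8, 401.9, 259.2] 389.1 249.2 484
offcut 0.87 [167.6, 156.8, 207.2, 180.3] 190.3 166.0 729
spanner 0.7 [293.0, 136.4, 316.4, 183.3] 304.3 158.8 246
square 0.86 [104.8, 204.9, 149.5, 246.4] 131.1 221.7 470
```

```bash
python3 -c "
import cv2,numpy as np
a=cv2.imread('pics/scene0.png');b=cv2.imread('pics/top0.png')
cv2.imwrite('pics/s1.png',cv2.resize(a,(800,600)));cv2.imwrite('pics/t1.png',cv2.resize(b,(800,600)))"
```

```text
(no output)
```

View pics/s1.png

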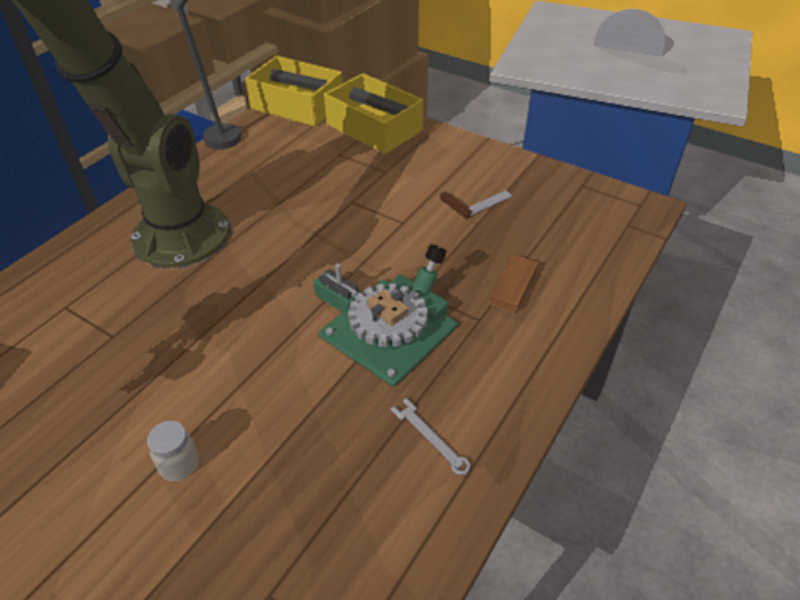

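View pics/t1.png

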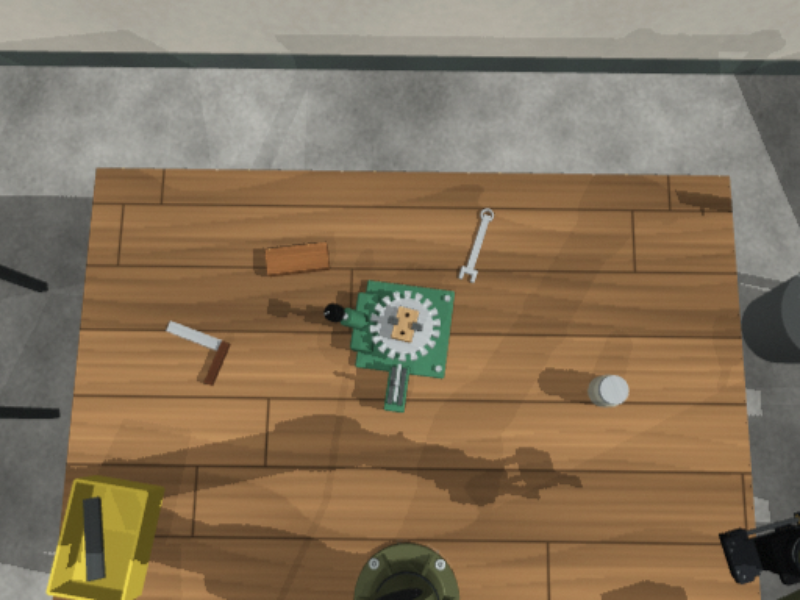

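```bash
cat > h.py <<'E'
from cell import env
import cv2,numpy as np
K={c:env.get_calibration(c) for c in("scene","top")}
def proj(c,P):
    k=K[c];T=np.linalg.inv(k["extrinsics"]);p=np.atleast_2d(P)@T[:3,:3].T+T[:3,3]
    return np.c_[k["fx"]*p[:,0]/p[:,2]+k["cx"],k["fy"]*p[:,1]/p[:,2]+k["cy"]]
def atz(c,u,v,z):
    k=K[c];E=k["extrinsics"];d=E[:3,:3]@[(u-k["cx"])/k["fx"],(v-k["cy"])/k["fy"],1];o=E[:3,3]
    return (o+d*(z-o[2])/d[2])[:3]
def crop(c,im,x0,y0,w,h,s,draw=[]):
    o=cv2.resize(im[y0:y0+h,x0:x0+w],None,fx=s,fy=s,interpolation=cv2.INTER_CUBIC)
    for P,col,closed in draw:
        q=((proj(c,P)-[x0,y0]+.5)*s).astype(np.int32)
        if len(q)==1: cv2.circle(o,tuple(map(int,q[0])),3,col,-1)
        else: cv2.polylines(o,[q],closed,col,1)
    return o
E
python3 - <<'E'
from h import *
a=cv2.imread('pics/scene0.png');b=cv2.imread('pics/top0.png')
for c,u,v in(("top",260.3,209.4),("scene",248.7,201)): print("disc",c,atz(c,u,v,.058))
for c,im,u0,v0,u1,v1 in(("top",b,200,188,232,212),("scene",a,266,150,292,172)):
    m=im[v0:v1,u0:u1].max(2)<45; ys,xs=np.nonzero(m); print("knob",c,m.sum(),xs.mean()+u0,ys.mean()+v0,xs.min()+u0,xs.max()+u0,ys.min()+v0,ys.max()+v0,atz(c,xs.mean()+u0,ys.mean()+v0,.105))
print("stud scene top",atz("scene",215.7,169.6,.106))
A=crop("scene",a,195,145,100,100,6);B=crop("top",b,202,176,100,100,6)
cv2.imwrite('pics/c2.png',cv2.resize(np.hstack([A,B])[:, :],(800,400),interpolation=cv2.INTER_AREA))
E
```

```text
disc top [0.56755011 0.0046265  0.058     ]
disc scene [0.57740397 0.0078333  0.058     ]
knob top 109 213.651376146789 199.87155963302752 207 219 195 205 [0.59032757 0.15849605 0.105     ]
knob scene 96 278.6354166666667 162.05208333333334 273 284 157 167 [0.58901137 0.1617291  0.105     ]
stud scene top [0.4436237  0.02612406 0.106     ]
```

View pics/c2.png

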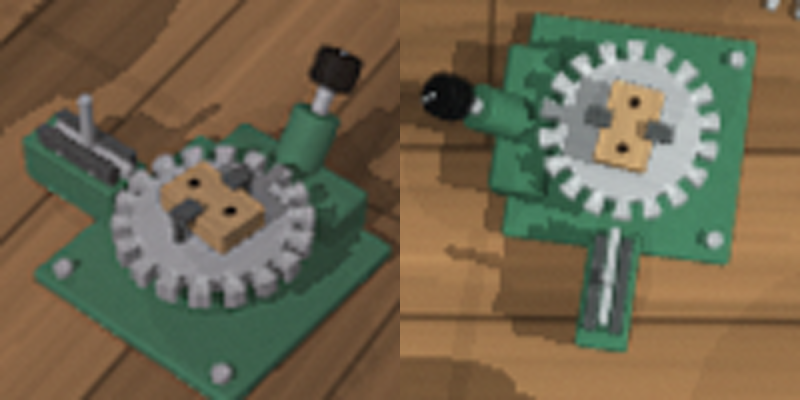

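```bash
cat > m.py <<'E'
from h import *
from scipy.optimize import minimize
ims={c:cv2.cvtColor(cv2.imread(f'pics/{c}0.png'),cv2.COLOR_BGR2GRAY).astype(np.float32) for c in K}
def rim(c,x,y,rs,n=720,z=.06):
    a=np.arange(n)*2*np.pi/n
    return a,np.array([cv2.remap(ims[c],*[q.astype(np.float32).reshape(1,-1) for q in proj(c,np.c_[x+r*np.cos(a),y+r*np.sin(a),0*a+z]).T],cv2.INTER_LINEAR)[0] for r in rs])
def harm(c,x,y):
    a,I=rim(c,x,y,np.arange(.062,.0745,.002)); s=I.mean(0); s=s-s.mean(); return (s*np.exp(-18j*a)).mean()
E
python3 - <<'E'
from m import *
for c,x0 in(("top",(.570,.006)),("scene",(.575,.007))):
    r=minimize(lambda p:-abs(harm(c,*p)),x0,method='Nelder-Mead',options=dict(initial_simplex=np.array([x0,(x0[0]+.004,x0[1]),(x0[0],x0[1]+.004)])))
    h=harm(c,*r.x); print(c,r.x,abs(h),"tooth phase deg mod20",np.degrees(-np.angle(h)/18)%20)
    for d in((.003,0),(0,.003)): print(np.degrees(-np.angle(harm(c,*(r.x+d)))/18)%20)
E
```

```text
top [0.57241967 0.00985433] 26.928590928418465 tooth phase deg mod20 16.257835838414067
16.471305967656455
16.25678009613771
scene [0.57085038 0.0113858 ] 15.18662790254326 tooth phase deg mod20 15.911318755767416
15.985177490892484
15.885974089265055
```

```bash
python3 - <<'E'
from h import *
b=cv2.imread('pics/top0.png').astype(int); g=(b[...,1]>b[...,2]*1.25)&(b[...,1]>50)
def line(pts):
    W=np.array([atz("top",u,v,.02)[:2] for u,v in pts]); 
    for _ in range(4):
        vx,vy,x,y=cv2.fitLine(W.astype(np.float32),cv2.DIST_HUBER,0,1e-4,1e-4).ravel(); d=abs((W-[x,y])@[-vy,vx]); W=W[d<max(.002,np.median(d)*2)]
    return np.degrees(np.arctan2(vy,vx)),len(W),d.max()
# crop px -> image: u=202+x/4 (x-400), v=176+y/4
R=[(202+np.nonzero(g[v,202:302])[0].max()+.5,v) for v in range(190,239)]
F=[(u,176+np.nonzero(g[176:276,u])[0].max()+.5) for u in range(262,283)]
F2=[(u,176+np.nonzero(g[176:276,u])[0].max()+.5) for u in range(230,245)]
B=[(u,176+np.nonzero(g[176:276,u])[0].min()-.5) for u in range(238,287)]
GL=[(202+np.nonzero(g[v,202:302])[0].min()-.5,v) for v in range(240,261)]
GR=[(202+np.nonzero(g[v,202:302])[0].max()+.5,v) for v in range(245,262)]
for n,p in zip("R F F2 B GL GR".split(),(R,F,F2,B,GL,GR)): print(n,line(p))
print("F+F2",line(F+F2))
E
```

```text
R (np.float32(-7.0778427), 49, np.float64(0.0018787895046276377))
F (np.float32(83.07952), 21, np.float64(0.0016751177232386687))
F2 (np.float32(83.625175), 15, np.float64(0.0017451676933047484))
B (np.float32(83.22097), 49, np.float64(0.0017441513982119775))
GL (np.float32(-7.270797), 21, np.float64(0.001576669094430937))
GR (np.float32(-7.2705193), 17, np.float64(0.001917525827346442))
F+F2 (np.float32(83.25197), 36, np.float64(0.001808483034313674))
```

Emit:
send_rows(plan=[[87,15,-14,-12,0,0,0],[87,30,-28,-12,0,0,0],[87,30,-28,-12,0,0,0],[87,30,-28,-12,0,0,0],[87,30,-28,-12,0,0,0],[87,30,-28,-12,0,0,0],[87,30,-28,-12,0,0,0],[87,30,-28,-12,0,0,0],[87,30,-28,-12,0,0,0],[87,30,-28,-12,0,0,0],[87,30,-28,-12,0,0,0],[87,15,-14,0,0,0,0]])

```text
time_s: 2.3
tool_pos: [0.4107, -0.24, 0.3569]
tool_rot: [179.8, -0.2, 15.5]
force: [0.8, 0.2, -0.0]
grip_width: 0.0871
```

```bash
cat > pl.py <<'E'
from cell import env
import numpy as np
from scipy.spatial.transform import Rotation as Ro
A=np.array([.0694,.5693,.8192]);A/=np.linalg.norm(A);KN=np.array([.5898,.1601,.105])
yc=np.array([.1210,.9926,0]);xc=np.array([.9926,-.1210,0])
def st():
    o=env.get_obs();return o,np.array(o["tool_pos"]),Ro.from_euler('xyz',o["tool_rot"],degrees=True)
def show(p,R):
    o,p0,R0=st();print("t",o["time_s"],"pos",p0.round(4),"q",o["qpos"].round(1),"F",o["force"].round(1),"w",round(o["grip_width"]*1e3,1))
    print("shift mm",(R0.inv().apply(p-p0)*1e3).round(1),"turn rad",(R0.inv()*R).as_rotvec().round(3))
def knobR(yaw): # tilt of a down-pointing tool with the given yaw
    R=Ro.from_euler('xyz',[180,0,yaw],degrees=True); z=np.array([0,0,-1.]); ax=np.cross(z,-A); ax*=np.radians(35)/np.linalg.norm(ax)
    return Ro.from_rotvec(ax)*R
E
python3 -c "
from pl import *
for y in (15,60,105): print(y);show(KN+A*.0813,knobR(y))"
```

```text
15
t 2.3 pos [ 0.4107 -0.24    0.3569] q [ 53.6  -4.4 -24.5  92.9  -1.8  90.8 -45.4] F [ 0.8  0.2 -0. ] w 87.1
shift mm [ 296.7 -381.3  185.2] turn rad [-0.563 -0.234  0.007]
60
t 2.3 pos [ 0.4107 -0.24    0.3569] q [ 53.6  -4.4 -24.5  92.9  -1.8  90.8 -45.4] F [ 0.8  0.2 -0. ] w 87.1
shift mm [ 296.7 -381.3  185.2] turn rad [-0.442 -0.442 -0.753]
105
t 2.3 pos [ 0.4107 -0.24    0.3569] q [ 53.6  -4.4 -24.5  92.9  -1.8  90.8 -45.4] F [ 0.8  0.2 -0. ] w 87.1
shift mm [ 296.7 -381.3  185.2] turn rad [-0.258 -0.623 -1.511]
```

Emit:
send_rows(plan=[[70,12,-16,0,0,0,-0.07],[70,25,-32,0,-0.05,-0.02,0],[70,25,-32,0,-0.05,-0.02,0],[70,25,-32,0,-0.05,-0.02,0],[70,25,-32,0,-0.05,-0.02,0],[70,25,-32,0,-0.05,-0.02,0],[70,25,-32,0,-0.05,-0.02,0],[70,25,-32,0,-0.05,-0.02,0],[70,25,-32,0,-0.05,-0.02,0],[70,25,-32,0,-0.05,-0.02,0],[70,15,-20,0,-0.05,-0.02,0],[70,0,0,0,-0.05,-0.02,0]])

```text
time_s: 3.5
tool_pos: [0.5398, 0.134, 0.2659]
tool_rot: [148.1, 12.2, 16.1]
force: [1.0, -0.5, 1.3]
grip_width: 0.0698
```

```bash
python3 -c "
from pl import *
for y in (15,105,160): show(KN+A*.0813,knobR(y))"
```

```text
t 3.5 pos [0.5398 0.134  0.2659] q [   5.7   27.5  -54.4   83.9   43.4  106.9 -118.5] F [ 1.  -0.5  1.3] w 69.8
shift mm [ 91.8 -86.4  36.4] turn rad [-0.001 -0.046  0.067]
t 3.5 pos [0.5398 0.134  0.2659] q [   5.7   27.5  -54.4   83.9   43.4  106.9 -118.5] F [ 1.  -0.5  1.3] w 69.8
shift mm [ 91.8 -86.4  36.4] turn rad [ 0.035 -0.036 -1.504]
t 3.5 pos [0.5398 0.134  0.2659] q [   5.7   27.5  -54.4   83.9   43.4  106.9 -118.5] F [ 1.  -0.5  1.3] w 69.8
shift mm [ 91.8 -86.4  36.4] turn rad [ 0.056 -0.019 -2.463]
```

Emit:
send_rows(plan=[[70,30,-28,8,0,-0.02,0],[70,31,-29,9,0,-0.02,0],[70,30,-28,9,0,0,0],[70,0,0,0,0,0,-0.08],[70,0,0,0,0,0,-0.15],[70,0,0,0,0,0,-0.15],[70,0,0,0,0,0,-0.15],[70,0,0,0,0,0,-0.15],[70,0,0,0,0,0,-0.15],[70,0,0,0,0,0,-0.15],[70,0,0,0,0,0,-0.15]])

```text
time_s: 4.6
tool_pos: [0.5963, 0.2056, 0.1829]
tool_rot: [180.0, 34.8, 83.6]
force: [0.3, 1.2, -0.7]
grip_width: 0.0699
```

```bash
cat >> pl.py <<'E'
def knobnow(back): # keep the present spin, correct tilt only
    o,p,R=st(); z=R.apply([0,0,1]); ax=np.cross(z,-A); n=np.linalg.norm(ax); 
    show(KN+A*(back-env.grip_point_offset), Ro.from_rotvec(ax/n*np.arcsin(n))*R)
E
python3 -c "
from pl import *
knobnow(.1)"
```

```text
t 4.6 pos [0.5963 0.2056 0.1829] q [ -1.5  46.6 -59.   72.8  54.9 112.4 -61.9] F [ 0.3  1.2 -0.7] w 69.9
shift mm [ 7.  -0.9  8.9] turn rad [ 0.006 -0.003 -0.   ]
```

Emit:
send_rows(plan=[[70,7,-1,8,0,0,0],[70,0,0,0,0,0,-0.15],[70,0,0,0,0,0,-0.15],[70,0,0,0,0,0,-0.15],[70,0,0,0,0,0,-0.15],[70,0,0,0,0,0,-0.15],[70,0,0,0,0,0,-0.15],[70,0,0,0,0,0,-0.15],[70,0,0,0,0,0,-0.15],[70,0,0,0,0,0,-0.15],[70,0,0,0,0,0,-0.15],[70,0,0,0,0,0,-0.15]])

```text
time_s: 5.8
tool_pos: [0.5952, 0.207, 0.1715]
tool_rot: [-145.2, -2.5, 177.2]
force: [0.0, 0.3, 0.1]
grip_width: 0.0697
```

Emit:
send_rows(plan=[[70,0,0,0,0,0,-0.15],[70,0,0,0,0,0,-0.15],[70,0,0,0,0,0,-0.15],[70,0,0,0,0,0,-0.15],[70,0,0,0,0,0,-0.15],[70,0,0,0,0,0,-0.15],[70,0,0,0,0,0,-0.15],[70,0,0,0,0,0,-0.15],[70,0,0,0,0,0,-0.15],[70,0,0,0,0,0,-0.1],[70,0,0,0,0,0,0]])

```text
time_s: 6.9
tool_pos: [0.5952, 0.207, 0.1716]
tool_rot: [-178.0, -34.8, -99.9]
force: [0.5, 0.5, -1.0]
grip_width: 0.0702
```

```bash
python3 -c "
from pl import *
knobnow(.04)
import cv2
from h import crop
a=env.read_camera('scene')[...,::-1].copy();b=env.read_camera('top')[...,::-1].copy()
t=np.linspace(0,6.28,40)[:,None];c2=np.cross(A,xc)
D=[(KN+.018*(np.cos(t)*xc+np.sin(t)*c2)+s*A,(0,0,255),1) for s in(-.014,.014)]+[(np.array([KN,KN+.15*A]),(255,255,0),0)]
dc=np.array([.5716,.0106,.06]);D+=[(dc+.076*(np.cos(t)*xc+np.sin(t)*yc),(255,0,255),1)]
s=dc-.129*xc;D+=[(np.array([s,s+[0,0,.046]]),(0,255,255),0)]
cv2.imwrite('pics/c3.png',np.hstack([crop('scene',a,195,100,100,150,4,D),crop('top',b,190,140,100,150,4,D)]))"
```

```text
t 6.9 pos [0.5952 0.207  0.1716] q [  2.2  52.9 -69.2  73.3  62.2 116.7 111.4] F [ 0.5  0.5 -1. ] w 70.2
shift mm [ 0.6  0.  60.3] turn rad [-0.006  0.002  0.   ]
```

View pics/c3.png

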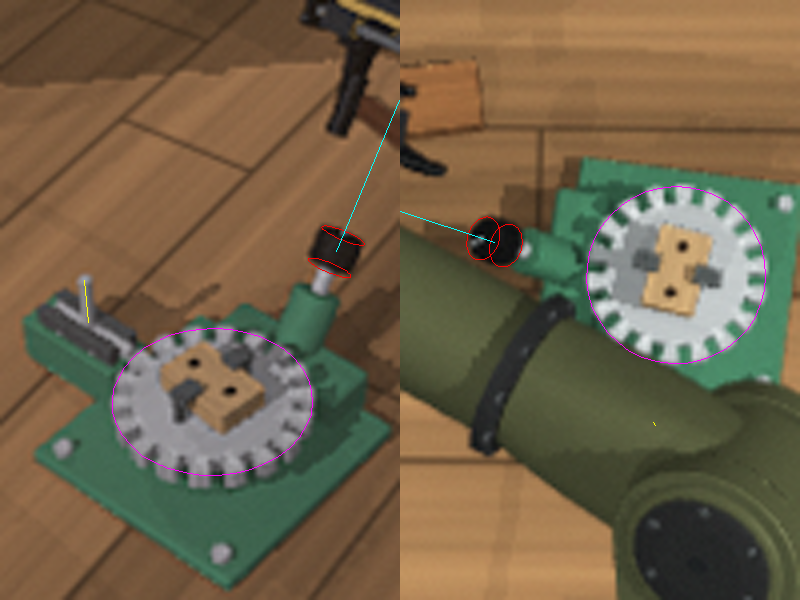

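Emit:
send_rows(plan=[[70,0,0,10,0,0,0],[70,0,0,15,0,0,0],[70,0,0,15,0,0,0],[70,0,0,10,0,0,0],[70,0,0,8,0,0,0],[70,0,0,0,0,0,0]])

```text
time_s: 7.6
tool_pos: [0.5915, 0.1726, 0.1237]
tool_rot: [-178.1, -34.9, -99.7]
force: [0.0, -0.3, 0.1]
grip_width: 0.0702
```

```bash
python3 -c "
from pl import *
knobnow(.0)"
```

```text
t 7.6 pos [0.5915 0.1726 0.1237] q [  6.6  53.8 -68.8  79.5  63.  112.2 110.2] F [ 0.  -0.3  0.1] w 70.2
shift mm [-0.3  0.4 41.3] turn rad [-0.004  0.001  0.   ]
```

Emit:
send_rows(plan=[[70,0,0,10,0,0,0],[70,0,0,12,0,0,0],[70,0,0,10,0,0,0],[70,0,0,8,0,0,0],[70,0,0,0,0,0,0],[25,0,0,0,0,0,0],[25,0,0,0,0,0,0],[25,0,0,0,0,0,0],[25,0,0,0,0,0,0],[25,0,0,0,0,0,0],[25,0,0,0,0,0,0]], grip_force=20)

```text
time_s: 8.7
tool_pos: [0.5891, 0.1516, 0.0922]
tool_rot: [-178.1, -34.8, -99.7]
force: [0.8, 0.9, 1.1]
grip_width: 0.0351
```

```bash
python3 -c "
from pl import *
knobnow(.0)"
```

```text
t 8.7 pos [0.5891 0.1516 0.0922] q [  9.1  54.6 -68.3  83.   63.9 109.2 109.4] F [0.8 0.9 1.1] w 35.1
shift mm [0.3 0.4 3.3] turn rad [-0.006  0.003 -0.   ]
```

Emit:
send_rows(plan=[[25,0,0,0,0,0,0.08],[25,0,0,0,0,0,0.14],[25,0,0,0,0,0,0.14],[25,0,0,0,0,0,0.14],[25,0,0,0,0,0,0.14],[25,0,0,0,0,0,0.14],[25,0,0,0,0,0,0.14],[25,0,0,0,0,0,0.14],[25,0,0,0,0,0,0.14],[25,0,0,0,0,0,0.14],[25,0,0,0,0,0,0.08],[25,0,0,0,0,0,0]])

```text
time_s: 9.9
tool_pos: [0.5894, 0.1514, 0.0924]
tool_rot: [-145.3, -3.3, 178.5]
force: [1.2, 0.6, -0.2]
grip_width: 0.0355
```

```bash
python3 -c "
from pl import *
knobnow(.0);print(env.get_obs()['wrist_torque'],env.get_obs()['tool_rot'])
import cv2
for c in('scene','top'): cv2.imwrite(f'pics/{c}1.png',env.read_camera(c)[...,::-1])
"
sed -i "s/^ims=.*/import sys\ntag=sys.argv[1]\nims={c:cv2.cvtColor(cv2.imread(f'pics\/{c}{tag}.png'),cv2.COLOR_BGR2GRAY).astype(np.float32) for c in K}/" m.py
cat > ph.py <<'E'
from m import *
for c,x in(("top",(.5724,.0099)),("scene",(.5709,.0114))):
    h=harm(c,*x);f=(np.degrees(-np.angle(h)/18)+10)%20  # notch angle mod 20; bolt at 173.05
    print(c,round(abs(h),1),"theta mod .349:",np.radians((173.05-f)%20).round(4))
E
python3 ph.py 0; python3 ph.py 1
```

```text
t 9.9 pos [0.5894 0.1514 0.0924] q [  5.   48.3 -58.3  83.2  56.9 103.5  31.1] F [ 1.2  0.6 -0.2] w 35.5
shift mm [ 0.7 -0.   3.4] turn rad [ 0.001  0.007 -0.   ]
[ 0.6207659  -0.40160026  0.06811034] [-145.26763906   -3.28574483  178.48768338]
top 26.9 theta mod .349: 0.1186
scene 15.2 theta mod .349: 0.1246
top 27.4 theta mod .349: 0.1586
scene 15.9 theta mod .349: 0.164
```

Emit:
send_rows(plan=[[25,0,0,0,0,0,0.08],[25,0,0,0,0,0,0.14],[25,0,0,0,0,0,0.14],[25,0,0,0,0,0,0.14],[25,0,0,0,0,0,0.14],[25,0,0,0,0,0,0.14],[25,0,0,0,0,0,0.14],[25,0,0,0,0,0,0.14],[25,0,0,0,0,0,0.14],[25,0,0,0,0,0,0.14],[25,0,0,0,0,0,0.08],[25,0,0,0,0,0,0]])

```text
time_s: 11.2
tool_pos: [0.5892, 0.1511, 0.0925]
tool_rot: [-170.1, 33.6, 101.2]
force: [0.1, 0.2, 1.9]
grip_width: 0.0355
```

```bash
python3 -c "
from pl import *
knobnow(.0)"
```

```text
t 11.2 pos [0.5892 0.1511 0.0925] q [ -1.1  42.7 -46.8  83.4  49.6  98.3 -46.5] F [0.1 0.2 1.9] w 35.5
shift mm [ 0.3 -0.4  3.3] turn rad [ 0.006 -0.     0.   ]
```

Emit:
send_rows(plan=[[25,0,0,0,0,0,0.08],[25,0,0,0,0,0,0.14],[25,0,0,0,0,0,0.14],[25,0,0,0,0,0,0.14],[25,0,0,0,0,0,0.14],[25,0,0,0,0,0,0.14],[25,0,0,0,0,0,0.14],[25,0,0,0,0,0,0.14],[25,0,0,0,0,0,0.14],[25,0,0,0,0,0,0.14],[25,0,0,0,0,0,0.08],[25,0,0,0,0,0,0]])

```text
time_s: 12.4
tool_pos: [0.5889, 0.1513, 0.0924]
tool_rot: [147.4, 13.1, 13.1]
force: [-0.3, -0.5, 3.4]
grip_width: 0.0358
```

Emit:
send_rows(plan=[[60,0,0,0,0,0,0],[60,0,0,0,0,0,0],[60,0,0,0,0,0,0],[60,0,0,0,0,0,0],[60,0,0,0,0,0,-0.08],[60,0,0,0,0,0,-0.14],[60,0,0,0,0,0,-0.14],[60,0,0,0,0,0,-0.14],[60,0,0,0,0,0,-0.14],[60,0,0,0,0,0,-0.14],[60,0,0,0,0,0,-0.14],[60,0,0,0,0,0,-0.14]])

```text
time_s: 13.6
tool_pos: [0.589, 0.1514, 0.0919]
tool_rot: [176.0, 34.6, 76.7]
force: [-0.5, 0.5, -0.1]
grip_width: 0.0598
```

```bash
python3 -c "
from pl import *
knobnow(.0)
import cv2
for c in('scene','top'): cv2.imwrite(f'pics/{c}2.png',env.read_camera(c)[...,::-1])
"
python3 ph.py 2
```

```text
t 13.6 pos [0.589  0.1514 0.0919] q [ -2.9  41.5 -43.8  83.5  47.8  97.1 -65.9] F [-0.5  0.5 -0.1] w 59.8
shift mm [-0.4 -0.3  3. ] turn rad [ 0.006 -0.003 -0.   ]
top 27.4 theta mod .349: 0.237
scene 16.0 theta mod .349: 0.2417
```

Emit:
send_rows(plan=[[60,0,0,0,0,0,-0.14],[60,0,0,0,0,0,-0.14],[60,0,0,0,0,0,-0.14],[60,0,0,0,0,0,-0.14],[60,0,0,0,0,0,-0.14],[60,0,0,0,0,0,-0.14],[60,0,0,0,0,0,-0.14],[60,0,0,0,0,0,-0.14],[60,0,0,0,0,0,-0.14],[60,0,0,0,0,0,-0.14],[60,0,0,0,0,0,-0.14],[60,0,0,0,0,0,-0.14]])

```text
time_s: 14.9
tool_pos: [0.5891, 0.1513, 0.092]
tool_rot: [-145.1, -0.2, 173.9]
force: [0.3, -0.0, -0.7]
grip_width: 0.0602
```

Emit:
send_rows(plan=[[60,0,0,0,0,0,-0.14],[60,0,0,0,0,0,-0.14],[60,0,0,0,0,0,-0.14],[60,0,0,0,0,0,-0.14],[60,0,0,0,0,0,-0.14],[60,0,0,0,0,0,-0.14],[60,0,0,0,0,0,-0.14],[60,0,0,0,0,0,-0.14],[60,0,0,0,0,0,-0.08],[60,0,0,0,0,0,0]])

```text
time_s: 15.9
tool_pos: [0.5891, 0.1513, 0.0918]
tool_rot: [-165.9, -32.2, -121.7]
force: [-0.2, -0.1, 0.5]
grip_width: 0.0597
```

```bash
python3 -c "
from pl import *
knobnow(.0)
"
```

```text
t 15.9 pos [0.5891 0.1513 0.0918] q [  8.4  53.3 -66.4  83.1  62.5 108.   91.5] F [-0.2 -0.1  0.5] w 59.7
shift mm [0.5 0.2 2.8] turn rad [-0.004  0.004  0.   ]
```

Emit:
send_rows(plan=[[60,0,0,0,0,0,-0.12],[60,0,0,0,0,0,-0.12],[60,0,0,0,0,0,0],[25,0,0,0,0,0,0],[25,0,0,0,0,0,0],[25,0,0,0,0,0,0],[25,0,0,0,0,0,0],[25,0,0,0,0,0,0]])

```text
time_s: 16.7
tool_pos: [0.5891, 0.1514, 0.0922]
tool_rot: [-174.9, -34.5, -105.3]
force: [0.1, -0.1, 0.9]
grip_width: 0.0355
```

Emit:
send_rows(plan=[[25,0,0,0,0,0,0.08],[25,0,0,0,0,0,0.14],[25,0,0,0,0,0,0.14],[25,0,0,0,0,0,0.14],[25,0,0,0,0,0,0.14],[25,0,0,0,0,0,0.14],[25,0,0,0,0,0,0.14],[25,0,0,0,0,0,0.14],[25,0,0,0,0,0,0.14],[25,0,0,0,0,0,0.14],[25,0,0,0,0,0,0.14],[25,0,0,0,0,0,0.14]])

```text
time_s: 17.9
tool_pos: [0.5892, 0.1512, 0.0923]
tool_rot: [-145.6, 6.0, 165.0]
force: [1.5, 0.6, 0.0]
grip_width: 0.0355
```

Emit:
send_rows(plan=[[25,0,0,0,0,0,0.14],[25,0,0,0,0,0,0.14],[25,0,0,0,0,0,0.14],[25,0,0,0,0,0,0.14],[25,0,0,0,0,0,0.14],[25,0,0,0,0,0,0.14],[25,0,0,0,0,0,0.14],[25,0,0,0,0,0,0.14],[25,0,0,0,0,0,0.14],[25,0,0,0,0,0,0.14],[25,0,0,0,0,0,0.08],[25,0,0,0,0,0,0]])

```text
time_s: 19.1
tool_pos: [0.5891, 0.1511, 0.0923]
tool_rot: [176.5, 34.7, 77.5]
force: [0.0, -1.0, 0.6]
grip_width: 0.0355
```

```bash
python3 -c "
from pl import *
knobnow(.0)
import cv2
for c in('scene','top'): cv2.imwrite(f'pics/{c}3.png',env.read_camera(c)[...,::-1])
"
python3 ph.py 3
```

```text
t 19.1 pos [0.5891 0.1511 0.0923] q [ -2.7  41.6 -44.   83.5  48.   97.2 -65.2] F [ 0.  -1.   0.6] w 35.5
shift mm [ 0.1 -0.4  3.2] turn rad [ 0.006 -0.002  0.   ]
top 28.1 theta mod .349: 0.3237
scene 16.0 theta mod .349: 0.3281
```

Emit:
send_rows(plan=[[25,0,0,0,0,0,0.1],[25,0,0,0,0,0,0.14],[25,0,0,0,0,0,0.14],[25,0,0,0,0,0,0.14],[25,0,0,0,0,0,0.14],[25,0,0,0,0,0,0.1],[25,0,0,0,0,0,0.07],[25,0,0,0,0,0,0]])

```text
time_s: 20.0
tool_pos: [0.589, 0.1512, 0.0923]
tool_rot: [151.1, 20.4, 25.9]
force: [0.3, -0.4, 1.7]
grip_width: 0.0354
```

```bash
python3 -c "
from pl import *
knobnow(.0)
import cv2
for c in('scene','top'): cv2.imwrite(f'pics/{c}4.png',env.read_camera(c)[...,::-1])
"
python3 ph.py 4
python3 -c "
from pl import *
import cv2
from h import crop
dc=np.array([.5716,.0106,.06]);D=[]
s=dc-.129*xc;D+=[(np.array([s,s+[0,0,.046]]),(0,255,255),0)]
cv2.imwrite('pics/c4.png',np.hstack([crop('scene',cv2.imread('pics/scene4.png'),195,155,50,60,8,D),crop('top',cv2.imread('pics/top4.png'),230,205,50,60,8,D)]))"
```

```text
t 20.0 pos [0.589  0.1512 0.0923] q [  -7.2   39.1  -36.8   83.7   44.    94.6 -110.4] F [ 0.3 -0.4  1.7] w 35.4
shift mm [-0.2 -0.3  3.2] turn rad [ 0.002 -0.006 -0.   ]
top 27.5 theta mod .349: 0.3461
scene 16.3 theta mod .349: 0.0015
```

View pics/c4.png

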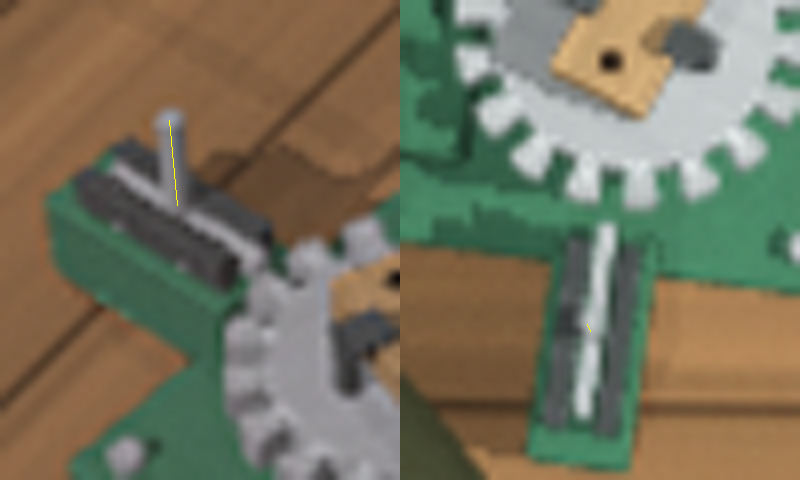

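Emit:
send_rows(plan=[[70,0,0,0,0,0,0],[70,0,0,0,0,0,0],[70,0,0,0,0,0,0],[70,0,0,0,0,0,0],[70,0,0,-10,0,0,0],[70,0,0,-20,0,0,0],[70,0,0,-25,0,0,0],[70,0,0,-25,0,0,0],[70,0,0,-25,0,0,0],[70,0,0,-20,0,0,0]])

```text
time_s: 21.1
tool_pos: [0.597, 0.2241, 0.1966]
tool_rot: [151.1, 20.3, 25.9]
force: [0.6, 1.4, -1.0]
grip_width: 0.0701
```

```bash
cat >> pl.py <<'E'
ST=np.array([.4436,.0262,0])
SR=Ro.from_euler('xyz',[180,0,-6.95],degrees=True)
E
python3 -c "
from pl import *
show(ST+[0,0,.2],SR)"
```

```text
t 21.1 pos [0.597  0.2241 0.1966] q [ -13.8   39.2  -37.9   70.5   42.7  106.9 -108.1] F [ 0.6  1.4 -1. ] w 70.1
shift mm [-211.8   61.2  118.8] turn rad [0.586 0.194 0.645]
```

Emit:
send_rows(plan=[[70,0,0,-10,0.04,0.012,0.04],[70,0,0,-10,0.073,0.024,0.08],[70,0,0,-10,0.073,0.024,0.08],[70,0,0,-10,0.073,0.024,0.08],[70,0,0,-10,0.073,0.024,0.08],[70,0,0,0,0.073,0.024,0.08],[70,0,0,0,0.073,0.024,0.08],[70,0,0,0,0.073,0.024,0.08],[70,0,0,0,0.035,0.014,0.045],[70,0,0,0,0,0,0]])

```text
time_s: 22.1
tool_pos: [0.6013, 0.2437, 0.2399]
tool_rot: [179.8, 0.1, -7.2]
force: [0.1, -0.3, 0.4]
grip_width: 0.0701
```

```bash
python3 -c "
from pl import *
show(ST+[0,0,.2],SR)"
```

```text
t 22.1 pos [0.6013 0.2437 0.2399] q [   6.7   22.9  -41.7   80.5   15.3   82.5 -132.1] F [ 0.1 -0.3  0.4] w 70.1
shift mm [-128.9  235.5   41. ] turn rad [ 0.004  0.001 -0.005]
```

Emit:
send_rows(plan=[[50,-7,12,0,0,0,0],[50,-14,26,0,0,0,0],[50,-14,26,0,0,0,0],[50,-14,26,0,0,0,0],[50,-14,26,0,0,0,0],[50,-14,26,10,0,0,0],[50,-14,26,10,0,0,0],[50,-14,26,10,0,0,0],[50,-14,26,10,0,0,0],[50,-10,15,0,0,0,0],[50,0,0,0,0,0,0]])

```text
time_s: 23.2
tool_pos: [0.4425, 0.0267, 0.1999]
tool_rot: [179.7, 0.3, -7.1]
force: [0.3, 0.1, -0.3]
grip_width: 0.0498
```

```bash
python3 -c "
from pl import *
show(ST+[0,0,.072],SR)"
```

```text
t 23.2 pos [0.4425 0.0267 0.1999] q [  30.6   -5.6  -35.2  111.3   -3.1   73.6 -100.7] F [ 0.3  0.1 -0.3] w 49.8
shift mm [  1.7  -0.3 127.8] turn rad [ 0.005  0.004 -0.003]
```

Emit:
send_rows(plan=[[50,1,0,10,0,0,0],[50,0,0,20,0,0,0],[50,0,0,20,0,0,0],[50,0,0,20,0,0,0],[50,0,0,20,0,0,0],[50,0,0,16,0,0,0],[50,0,0,12,0,0,0],[50,0,0,8,0,0,0],[50,0,0,0,0,0,0]])

```text
time_s: 24.1
tool_pos: [0.4438, 0.0284, 0.0728]
tool_rot: [179.9, 0.3, -7.0]
force: [-0.3, -0.6, 0.2]
grip_width: 0.05
```

```bash
python3 -c "
from pl import *
show(ST+[0,0,.072],SR)
import cv2
from h import crop
cs={c:env.read_camera(c)[...,::-1].copy() for c in('scene','top')}
cv2.imwrite('pics/c5.png',np.hstack([crop('scene',cs['scene'],185,130,66,80,6),crop('top',cs['top'],225,195,66,80,6)]))"
```

```text
t 24.1 pos [0.4438 0.0284 0.0728] q [  29.3    3.3  -36.9  119.7    2.4   58.  -105.9] F [-0.3 -0.6  0.2] w 50.0
shift mm [0.  2.2 0.8] turn rad [ 0.003  0.005 -0.001]
```

View pics/c5.png

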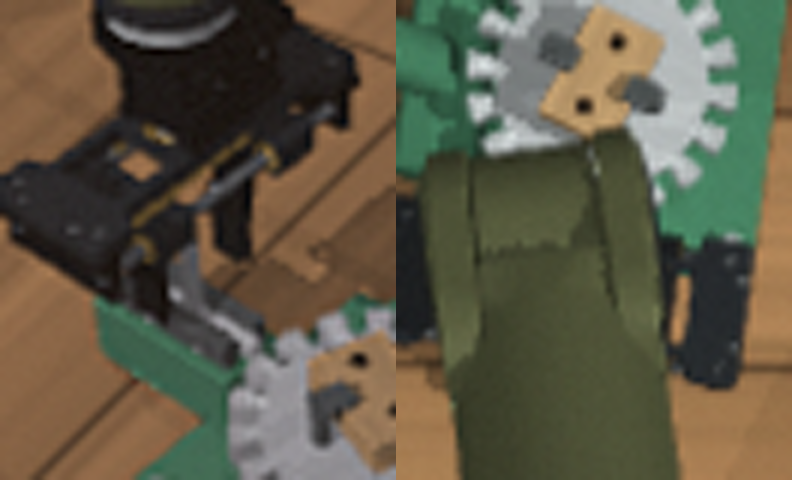

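Emit:
send_rows(plan=[[50,0,2,0,0,0,0],[0,0,0,0,0,0,0],[0,0,0,0,0,0,0],[0,0,0,0,0,0,0],[0,0,0,0,0,0,0],[0,0,0,0,0,0,0],[0,0,0,0,0,0,0]], grip_force=25)

```text
time_s: 24.9
tool_pos: [0.4442, 0.0266, 0.0738]
tool_rot: [179.9, 0.2, -7.1]
force: [0.2, 3.6, -0.1]
grip_width: 0.0103
```

Emit:
send_rows(plan=[[0,2,0,0,0,0,0],[0,2,0,0,0,0,0],[0,2,0,0,0,0,0],[0,2,0,0,0,0,0],[0,2,0,0,0,0,0],[0,2,0,0,0,0,0],[0,0,0,0,0,0,0]])

```text
time_s: 25.6
tool_pos: [0.4565, 0.025, 0.0738]
tool_rot: [179.9, 0.2, -7.1]
force: [-0.4, 4.8, 0.9]
grip_width: 0.0101
```

Emit:
send_rows(plan=[[0,2,0,0,0,0,0],[0,2,0,0,0,0,0],[0,2,0,0,0,0,0],[0,1,0,0,0,0,0],[0,1,0,0,0,0,0],[0,0,0,0,0,0,0]])

```text
time_s: 26.2
tool_pos: [0.464, 0.0241, 0.0738]
tool_rot: [179.9, 0.2, -7.1]
force: [-2.3, 5.1, 2.8]
grip_width: 0.01
```

```bash
python3 -c "
from pl import *
show(ST+.02*xc+[0,0,.072],SR)
import cv2
from h import crop
for k in range(1):
  c=env.read_camera('scene')[...,::-1].copy()
s=ST+.02*xc; D=[(np.array([s+[0,0,.06],s+[0,0,.106]]),(0,255,255),0)]
cv2.imwrite('pics/c6.png',crop('scene',c,185,130,80,80,7,D))"
```

```text
t 26.2 pos [0.464  0.0241 0.0738] q [  29.     5.9  -36.6  117.3    4.2   58.2 -106.7] F [-2.3  5.1  2.8] w 10.0
shift mm [-0.5  0.4  1.8] turn rad [ 0.002  0.003 -0.002]
```

View pics/c6.png

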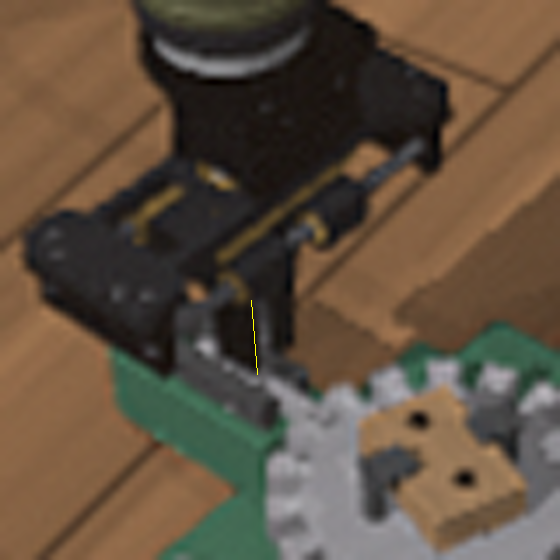

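Emit:
send_rows(plan=[[0,1,0,0,0,0,0],[0,1,0,0,0,0,0],[0,1,0,0,0,0,0],[0,0,0,0,0,0,0]])

```text
time_s: 26.65
tool_pos: [0.4641, 0.0241, 0.0736]
tool_rot: [179.8, 0.6, -7.1]
force: [-9.7, 5.7, 11.1]
grip_width: 0.0098
```

Emit:
send_rows(plan=[[50,0,0,0,0,0,0],[50,0,0,0,0,0,0],[50,0,0,0,0,0,0],[50,0,0,0,0,0,0],[50,0,0,-10,0,0,0],[50,0,0,-20,0,0,0],[50,0,0,-30,0,0,0],[50,0,0,-30,0,0,0],[50,0,0,-30,0,0,0],[50,0,0,-20,0,0,0],[50,0,0,0,0,0,0]])

```text
time_s: 27.75
tool_pos: [0.4696, 0.0231, 0.2174]
tool_rot: [179.8, -0.2, -7.1]
force: [0.8, -0.7, -0.1]
grip_width: 0.05
```

```bash
python3 -c "
from pl import *
show(ST+.02*xc+[0,0,.072],SR)
import cv2
from h import crop
for c in ('scene','top'): cv2.imwrite(f'pics/{c}5.png',env.read_camera(c)[...,::-1])
c=cv2.imread('pics/scene5.png')
s=ST+.02*xc; D=[(np.array([s+[0,0,.06],s+[0,0,.106]]),(0,255,255),0)]
cv2.imwrite('pics/c7.png',np.hstack([crop('scene',c,190,150,55,70,7,D),crop('scene',c,190,150,55,70,7)]))
for q in('jar','offcut','spanner','square'):
  for cc in('scene','top'): print(q,cc,[(r['rect'],round(r['confidence'],2)) for r in env.regions_of(cc,q)[:1]])"; python3 ph.py 5
```

```text
t 27.75 pos [0.4696 0.0231 0.2174] q [  30.9   -2.7  -35.7  107.    -1.4   75.  -101.5] F [ 0.8 -0.7 -0.1] w 50.0
shift mm [ -6.7  -0.4 145.4] turn rad [ 0.003 -0.004 -0.003]
jar scene []
jar top [([375.6, 243.5, 402.0, 260.0], 0.77)]
offcut scene [([315.8, 164.2, 345.3, 198.7], 0.65)]
offcut top [([169.8, 155.6, 206.8, 176.9], 0.81)]
spanner scene [([251.5, 259.2, 299.0, 299.7], 0.7)]
spanner top [([294.7, 138.4, 314.6, 181.3], 0.77)]
square scene [([281.3, 119.1, 328.3, 142.6], 0.7)]
square top [([105.8, 206.4, 146.4, 245.0], 0.78)]
top 13.8 theta mod .349: 0.0005
scene 15.5 theta mod .349: 0.0021
```

View pics/c7.png

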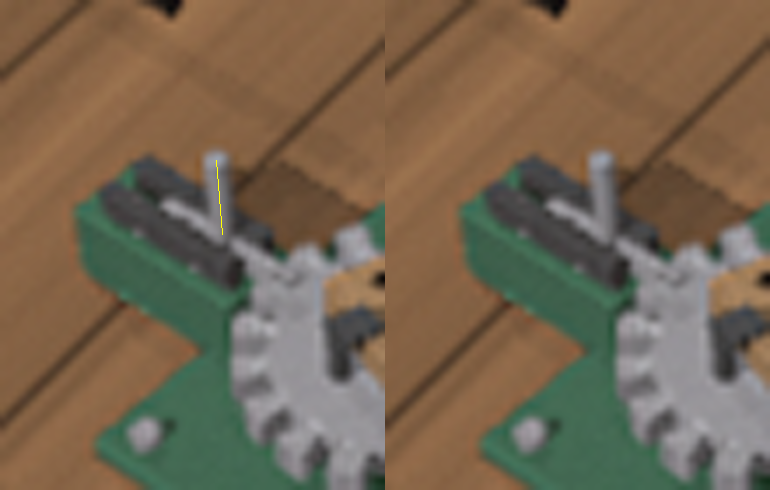

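The stud at (217,160)–(222,235) lies on the overlay for the fully home position, and the bolt nose sits in the notch at (290,275). The gripper is clear, so I'm handing in.

```bash
python3 -c "
from cell import env
print(env.sign_off())"
```

```text
the job is handed in; nothing more can be done
None
```

The disc is at its next notch and the bolt is fully home in it. I handed the job in at about 28 s of the 72 s allowed; signing off reports no verdict.

- **Disc:** I turned the knob clockwise by about 8.2 rad, with one regrasp. Before I drove the bolt, the rim pattern put the disc at 0.346 rad in the top camera and 0.351 rad in the scene camera, against a target of 0.349. After the push the two read about 0.350 and 0.351 rad.
- **Bolt:** I gripped the stud and slid it 20 mm. It then stopped, and pushing another 3 mm only raised the force to about 10 N along the slide. After I let go, the scene picture shows the stud on the predicted fully home position and the nose in the notch.
- **Bystanders:** The detector found the offcut, spanner and square where they began in both cameras, within a few pixels. It found the jar only in the top camera, where it was unchanged; the scene camera missed it in the last check.
- **Gripper:** It ended open and about 145 mm above the stud, touching nothing.

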